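# Index and lock the feed wheel of a bar feeder

### The arm

A 7-joint arm with a two-finger parallel gripper is mounted at the origin on the work surface. World frame = base frame: x ahead of the robot, y to its left, z up, the work surface at z = 0. Lengths are in m, angles in rad, forces in N, time in s.
With the tool pointing down it reaches from about 0.425 to 0.925 m from the base axis. Payload 6.8 kg.
Tool frame: the origin (TCP) lies on the centre line of the jaws, within the pads' length; the fingertips stand 17 mm ahead of it and the grasp point (between the pads) lies 2 mm behind it; z points along the fingers, x is the direction in which the jaws open and shut, and the axes are right-handed (so a half turn about z gives the same grasp; the last joint's range is limited). The gripper opens to 85 mm and grips with 20 to 120 N. Pads are 22 mm wide; open, the fingers measure 114 mm over their backs; the gripper's body (76 mm by 85 mm) begins 54 mm behind the grasp point. The pads swing forward as they close: fully open they stand 13 mm farther back than shut.
Start: joints at [1.241, 0.477, 0.022, 1.555, -0.011, 1.109, -0.083], TCP at [0.148, -0.658, 0.248] pointing down, gripper open.
Joint ranges: [-2.96, 2.96], [-0.34, 2.1], [-1.41, 1.46], [0.24, 2.44], [-1.37, 4.51], [0.17, 1.92], [-2.96, 2.96]. Speed limits (rad/s): [2.39, 2.39, 3.14, 3.14, 3.14, 3.14, 3.14].

### API

Orientations are given as a unit quaternion [w, x, y, z].
In Python, from station import status, read_camera, camera_model, bot gives the robot as it stands.
- The arm moves only by the tool arm_command, never from a script. Its argument "series" is a list of rows, each a list of 3 entries, a list of its own where there are three numbers: the finger opening in mm, from 0 to 85.4, then the shift along the tool's x, y, z in mm, then the turn about the tool's z in rad. In form: [[gripper, [dx, dy, dz], roll], ...]. A call has 1 to 8 rows; each row is the pose to reach, as a shift and turn from the pose commanded when the call began, along the tool's axes at that moment; what a row does not reach only later rows make up. A row lasts 1/8 s, in which the tool goes at most 62.5 mm and 10.7 degrees, less where a joint would pass 70% of its speed; a pose out of reach is approached as far as the arm can. A call with a gripper value outside its range is refused whole. The fingers move at their own pace and stop on an object; "squeeze" is the grip in N (left out, the last holds). Time passes only in rows, so rows that repeat a pose let the fingers close. It gives the time, the measured TCP pose, the force and the opening at its end, in the units of the state.
- status.get_obs(): the state, without advancing time (a new reading comes with each control period).
- read_camera(name): name is "scene" or "top"; returns the picture (384x512x3 uint8, blue, green, red); there is no depth.
- camera_model(name): a dict with "fov_y" (degrees; the focal length in pixels is half the picture's height over the tangent of half this angle, whatever the lens; pixels are square), "cx", "cy" (the principal point, pixels), "R" (3x3) and "t" (3): a world point X has camera coordinates R X + t. Camera axes: x right, y down, z forward; pixel columns grow to the right and rows downward; lengths in m; the calibration is good to about 2 mm. A picture is of the moment at which its call begins. camera_model takes no time and is no camera call.
- bot.hand_in(): hands the job in, once; it reports no verdict.
The state is a dict: "t": time; "q": joint angles; "joint_vel": joint speeds; "joint_torque": joint torques, N m; "eef_pos": TCP position; "tool_rot": TCP orientation; "contact_force": force on the tool from outside, world axes, zero at the start; "torque": the same for the moment, N m; "gripper_width": opening from 0.0 (shut) to 1.0 (fully open).
Only numpy, scipy, OpenCV 4.12 (cv2) and the standard library are available. Lean on these libraries where they do the work, as an engineer would, in place of code of your own. Each camera call takes 0.05 s, during which the arm holds its last target.

### The job

Lock the bar feeder for service. Turn its free-spinning wheel by the rim until the single notch, which starts hidden below the deck, stands straight up at the top and the wheel is at rest; then, without lifting it off the deck, swing the flat lock plate round on its heel peg until it lies along the guard rail with its tooth fully home in the notch. Leave the plate's heel at its peg and the other things where they are.

Things in the scene. Friction and masses are not known exactly. Their poses are not given: they have to be found in the camera images.
- feeder: bar feeder: fixed steel box unit on the bench, green sides, flat grey deck 170 mm above the table; yawed up to 0.3 rad. Origin at table level under the wheel; x is the line in which the wheel's top moves (away from the robot at yaw 0), y along the axle, z up. Deck spans x -150 to 130, y -165 to 105 mm. Bar guide blocks 60 mm high on the deck at x -146 to -124 and 103 to 125, y -18 to 18 mm.
- axle (a point): centre of the wheel, fixed, 108 mm above the feeder's origin, 62 mm below the deck; axes as the feeder's. Along each side of the wheel runs a steel guard rail on the deck: 6 mm high, from 18 to 23 mm off the wheel's middle plane, x -82 to 82 mm, with a gap in its middle (x -20 to 20 mm) for the tooth.
- wheel: bare steel wheel, origin at its centre, 200 mm across, 30 mm thick (y -15 to 15 mm), 38 mm proud of the deck through a slot. Turns about y both ways without end; light bearing drag (0.04 N m), balanced, soon stops when let go. The rim can be pinched between the jaws across y, or stroked on its top.
- notch (a point): middle of the mouth of the only notch in the wheel's rim, 100 mm from the axle; at the top it is 100 mm straight above the axle. The notch is open through the whole thickness, has radial sides 36 degrees apart (62 mm wide at the rim, 40 mm at deck level) and is 43 mm deep. It starts below the deck, 72 to 180 degrees from the top, either way.
- peg (a point): foot, at deck level, of the steel heel peg: 12 mm across, 22 mm high, fixed on the deck at x -100, y -60 mm from the feeder's origin. An equal second peg stands at x -132, y -39 mm.
- lock_plate: lock plate: loose flat dark steel, 10 mm thick, 0.3 to 0.5 kg, on the deck at the wheel's -y side; origin at its underside. Arm x -23 to 110, y 7 to 35 mm; tooth x 90 to 110, y 35 to 58 (towards the wheel); toe x -23 to -7, y -12 to 7. Locked, its axes are parallel to the feeder's; it starts with its far end swung 0.42 to 0.6 rad away from the wheel.
- heel (a point): the lock plate's origin: it coincides with peg when the peg bears in the inside corner of arm and toe; at the start within 7 mm of it. Pushing the far end of the arm's outer edge (y = 7 mm of the plate) towards +y makes the heel bear on the peg and the plate swing shut.
- tooth (a point): middle of the tooth's end face, half-way up, at x 100, y 58 mm of the plate. Locked, it is over the axle in x and 2 mm short of the wheel's middle plane (y -2 mm from the axle).
- corner (a point): outer far corner of the lock plate, half-way up, at x 110, y 7 mm of the plate: the corner to push.
- spanner: open-ended spanner 150 mm long, on the deck at the wheel's +y side, a bystander, to be left where it is
- roller: spool-shaped steel roller 40 mm across, 42 mm high, on the deck near its far -y corner; origin at its foot; a bystander, to be left where it is
- nut: square steel nut 50 x 50 x 20 mm, on the deck at its far -y corner; a bystander, to be left where it is
- hammer: hammer 280 mm long on the table, left; a bystander, to be left where it is
- tin: open tin 90 mm across, 110 mm high, on the table, left; a bystander, to be left where it is
- driver: screwdriver 220 mm long on the table, right; a bystander, to be left where it is
- clamp_pad: wooden block 90 x 60 x 35 mm on the table, right; a bystander, to be left where it is
There are look-alikes about, which are no part of the job. Of the things like the lock_plate, leave any that is green or red; of the rest the larger one is meant.

How it is judged:
By the outcome, as a careful person would: the job done as asked, in the order asked, and still so for the second after the job is handed in, with the robot touching nothing.
It also fails if it takes over 69 s, if anything falls off the work surface, if the arm or the gripper's body presses on something with over 40 N, if the wrist force passes 120 N, or if a joint passes its speed limit or range.

## Working session

There is one attempt and no reset: what is moved stays moved. The work goes in short steps, Python scripts to look and compute and a tool call to move; the robot and the scene stay as the last step left them, time stands still between calls to the robot, and variables do not carry over. Pictures are saved under pics/ and viewed, and the job is handed in when it is done.

Besides the shell and the picture viewer there is one more tool, called after "Request:" as a command line: name --argument value ..., lists and objects as JSON in quotes. arm_command: Moves the arm, as the interface text tells. Its arguments: {"type":"object","properties":{"series":{"type":"array"},"squeeze":{"type":"number"}},"required":["series"]}

```bash
ls; mkdir -p pics
python3 - <<'E'
from station import status, read_camera, camera_model, bot
import cv2
print(status.get_obs())
for n in("scene","top"):
    im=read_camera(n); cv2.imwrite(f"pics/{n}0.png",im); print(n,camera_model(n))
E
```

```text
pics
{'t': 0.0, 'q': array([ 1.24089693,  0.47779555,  0.02233381,  1.55643758, -0.01152654,
        1.10928149, -0.08306194]), 'joint_vel': array([-0.00080445,  0.00166955, -0.00065572, -0.00031709,  0.00089951,
        0.00030058, -0.00074507]), 'joint_torque': array([-7.22855602e-04, -5.96454406e+01,  1.60778582e+00, -2.81197000e+01,
        1.24153990e-02,  9.40399943e-03, -2.56235012e-06]), 'eef_pos': array([ 0.14836866, -0.65792863,  0.24733447]), 'tool_rot': array([-5.17660031e-04,  7.81036567e-01, -6.24484648e-01, -7.32727791e-04]), 'contact_force': array([ 1.70725381, -0.72700664,  0.1020589 ]), 'torque': array([-0.06130494,  0.01479396, -0.02803644]), 'gripper_width': 0.997810944654501}
scene {'fov_y': 42.118392347446644, 'cx': 254.26881595423794, 'cy': 191.9574190129911, 'R': array([[ 0.80553588,  0.59249729, -0.00767467],
       [ 0.36417406, -0.50525073, -0.78236753],
       [-0.46742827,  0.6274302 , -0.62276974]]), 't': array([-0.44885878, -0.05895783,  1.72661139])}
top {'fov_y': 43.42766178186503, 'cx': 259.79592339577863, 'cy': 180.83241789731946, 'R': array([[ 0.01040229, -0.99990939,  0.0085441 ],
       [-0.99653655, -0.01107143, -0.08241562],
       [ 0.08250274, -0.00765719, -0.99656142]]), 't': array([0.01170628, 0.56998974, 1.77380688])}
```

View pics/scene0.png

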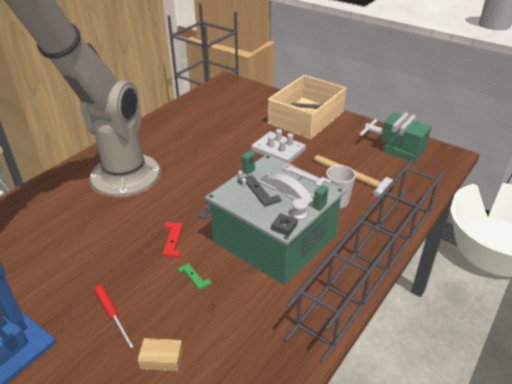

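View pics/top0.png

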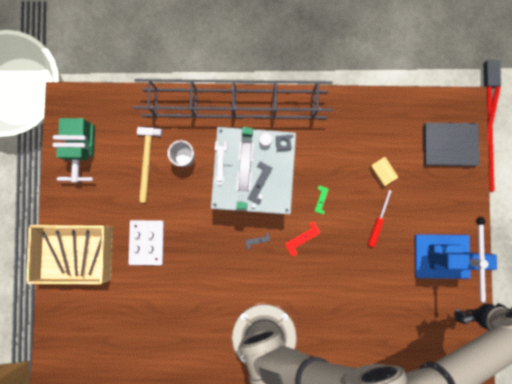

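```bash
cat > h.py <<'E'
import numpy as np,cv2
from station import status, read_camera, camera_model, bot
CM={n:camera_model(n) for n in("scene","top")}
def K(n):
    m=CM[n]; f=192/np.tan(np.radians(m["fov_y"]/2)); return f,m["cx"],m["cy"],np.array(m["R"]),np.array(m["t"])
def proj(n,X):
    f,cx,cy,R,t=K(n); c=np.atleast_2d(X)@R.T+t; return np.c_[f*c[:,0]/c[:,2]+cx,f*c[:,1]/c[:,2]+cy]
def unproj(n,uv,z):
    f,cx,cy,R,t=K(n); uv=np.atleast_2d(uv); d=np.c_[(uv[:,0]-cx)/f,(uv[:,1]-cy)/f,np.ones(len(uv))]@R; o=-R.T@t
    return o+d*((z-o[2])/d[:,2])[:,None]
E
python3 - <<'E'
import cv2
a=cv2.imread("pics/top0.png")[115:225,200:310]; cv2.imwrite("pics/tc0.png",cv2.resize(a,None,fx=5.4,fy=5.4,interpolation=cv2.INTER_CUBIC))
a=cv2.imread("pics/scene0.png")[140:285,195:355]; cv2.imwrite("pics/sc0.png",cv2.resize(a,None,fx=4,fy=4,interpolation=cv2.INTER_CUBIC))
E
```

```text
(no output)
```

View pics/tc0.png

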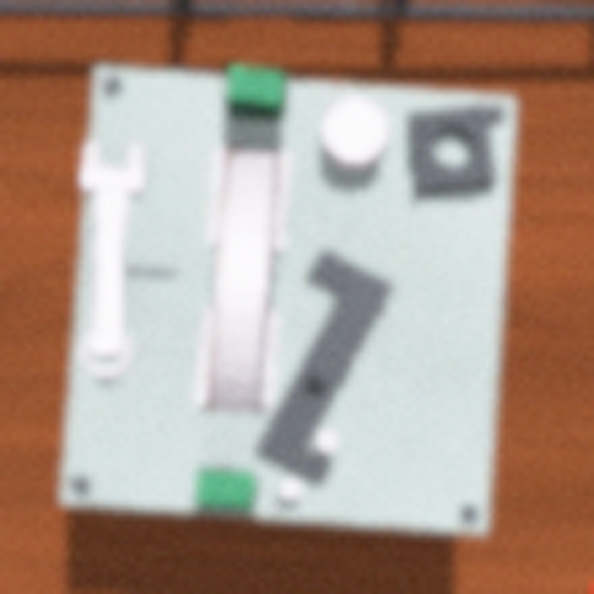

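View pics/sc0.png

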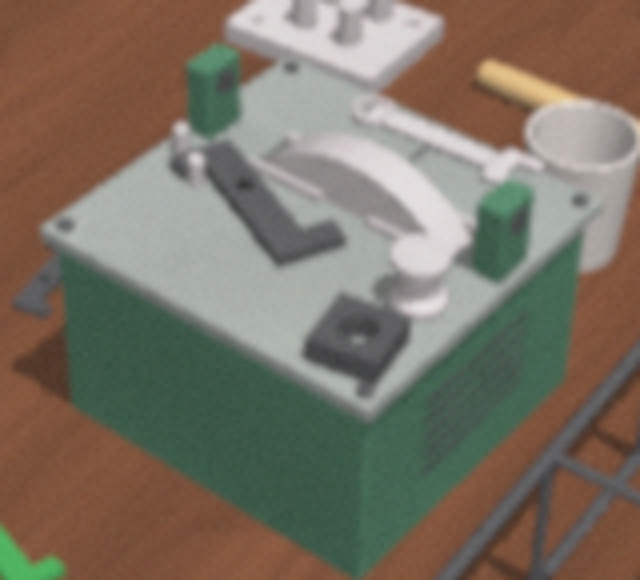

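```bash
cat >> h.py <<'E'
def fpose(p): 
    x,y,a=p; c,s=np.cos(a),np.sin(a); return np.array([[c,-s,0,x],[s,c,0,y],[0,0,1,0],[0,0,0,1.]])
def f2w(p,X):
    X=np.atleast_2d(X)/1000.; T=fpose(p); return X@T[:3,:3].T+T[:3,3]
E
python3 - <<'E'
from h import *
from scipy.optimize import least_squares
top=np.array([[93,65],[518,95],[490,535],[60,505]])/5.4+[200,115]-.4
C=np.array([[130,105,170],[130,-165,170],[-150,-165,170],[-150,105,170.]])
sc=np.array([[365,418],[42,228]])/4.+[195,140]-.4
Cs=C[[1,2]]
for use in(0,1,2):
    def r(p):
        a=(proj("top",f2w(p,C))-top).ravel(); b=(proj("scene",f2w(p,Cs))-sc).ravel()
        return [np.r_[a],np.r_[b],np.r_[a,b]][use]
    s=least_squares(r,[.7,0,0]); print(s.x,s.fun.round(1))
p=s.x
P=unproj("top",np.array([[325,443],[290,493]])/5.4+[200,115]-.4,.192)
T=fpose(p);print("pegs tops in feeder",(P-T[:3,3])@T[:3,:3]*1000)
# plate outline (top surface z .18)
pl=np.array([[325,252],[391,288],[325,485],[260,450]])/5.4+[200,115]-.4
P=unproj("top",pl,.18);print((P-T[:3,3])@T[:3,:3]*1000)
E
```

```text
[ 0.60687438  0.07072451 -0.05819634] [ 0.4  0.3 -0.3  0.2 -0.3 -0.3  0.2 -0.2]
[ 0.61524757  0.07141583 -0.08579262] [-0.1 -0.1  0.1  0.1]
[ 0.60872516  0.07143364 -0.06016173] [ 0.2 -0.3 -0.5 -0.3 -0.6 -0.7 -0.  -0.8 -0.1 -1.1 -1.6  0.6]
pegs tops in feeder [[-102.88498701  -59.11513962  192.        ]
 [-135.50630276  -39.57388889  192.        ]]
[[  18.23708803  -50.65629415  180.        ]
 [  -1.61275343  -93.84607239  180.        ]
 [-128.58801689  -61.03444882  180.        ]
 [-109.56569966  -18.7650985   180.        ]]
```

```bash
cat > fit.py <<'E'
from h import *
from scipy.optimize import least_squares
C=np.array([[130,105,170],[130,-165,170],[-150,-165,170],[-150,105,170.]])
pegs=np.array([[-100,-60,192],[-132,-39,192.]])
PL=np.array([[110,58],[110,7],[-7,7],[-7,-12],[-23,-12],[-23,35],[90,35],[90,58.]])
def plate_f(q,z=180): # q: x,y(mm),a in feeder
    c,s=np.cos(q[2]),np.sin(q[2]); return np.c_[PL@np.array([[c,s],[-s,c]])+q[:2],np.full(8,z)]
E
python3 - <<'E'
from fit import *
t=lambda a:np.array(a)/5.4+[200,115]-.4
s_=lambda a:np.array(a)/4.+[195,140]-.4
tp=t([[93,65],[518,95],[490,535],[60,505]]); tpeg=t([[325,441],[290,491]])
sp=s_([[365,418],[42,228]])
tpl=t([[325,252],[391,288],[325,485],[260,450]]);
speg=s_([[196,157],[180,127]])
def r(v):
    p,q=v[:3],v[3:6]
    return np.r_[(proj("top",f2w(p,C))-tp).ravel(),(proj("top",f2w(p,pegs))-tpeg).ravel(),(proj("scene",f2w(p,C[1:3]))-sp).ravel(),(proj("scene",f2w(p,pegs))-speg).ravel(),
     (proj("top",f2w(p,plate_f([q[0]*1000,q[1]*1000,q[2]])[[0,1,4,5]]))-tpl).ravel()]
s=least_squares(r,[.6,.07,-.06,-.1,-.06,-.4],loss="soft_l1");print(s.x);print(r(s.x).reshape(-1,2).round(1))
v=s.x;np.save("v.npy",v)
q=[v[3]*1000,v[4]*1000,v[5]]
for n,(x0,y0,w,h,k) in {"top":(200,115,110,110,5.4),"scene":(195,140,160,145,4)}.items():
    a=cv2.imread(f"pics/{n}0.png")[y0:y0+h,x0:x0+w]; a=cv2.resize(a,None,fx=k,fy=k,interpolation=cv2.INTER_CUBIC)
    th=np.linspace(-.9,.9,30); 
    for X in [C,plate_f(q),np.array([[100*np.sin(u),-15,108+100*np.cos(u)] for u in th])]:
        cv2.polylines(a,[np.int32((proj(n,f2w(v[:3],X))-[x0,y0]+.4)*k)],X is not th,(0,0,255),1)
    for X in pegs: cv2.circle(a,tuple(np.int32((proj(n,f2w(v[:3],X))[0]-[x0,y0]+.4)*k)),4,(255,0,0),-1)
    cv2.imwrite(f"pics/ov_{n}.png",a)
E
```

```text
[ 0.60842891  0.07224172 -0.06185572 -0.10355806 -0.06005631 -0.40707638]
[[ 0.1 -0.3]
 [-0.6 -0.1]
 [-0.9 -0.6]
 [-0.4 -0.8]
 [ 0.  -0.4]
 [-0.4 -0.6]
 [-0.2 -1.4]
 [-1.5  0.3]
 [-1.1  0.6]
 [-0.8  0.3]
 [-0.3 -0.5]
 [ 0.8 -0.3]
 [-0.   0.4]
 [-0.3  0.5]]
```

```bash
python3 -c "
import cv2,numpy as np
a=cv2.imread('pics/ov_top.png');b=cv2.imread('pics/ov_scene.png');cv2.imwrite('pics/ov.png',cv2.resize(np.hstack([a[:580],b[:580]]),(800,376)))"
```

```text
(no output)
```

View pics/ov_top.png

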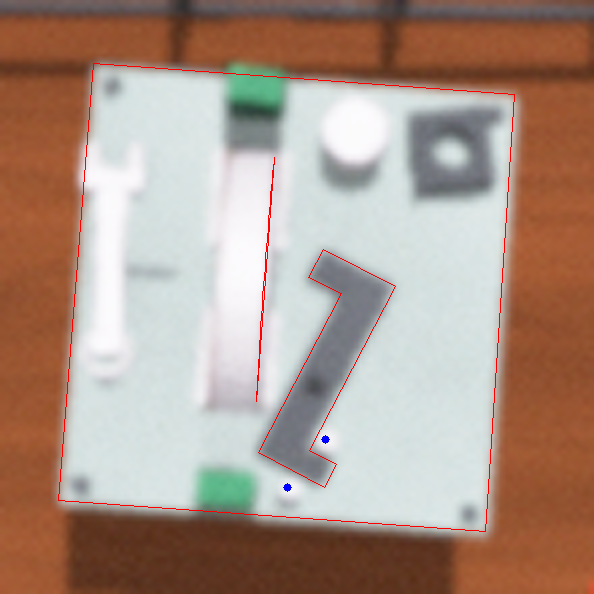

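View pics/ov_scene.png

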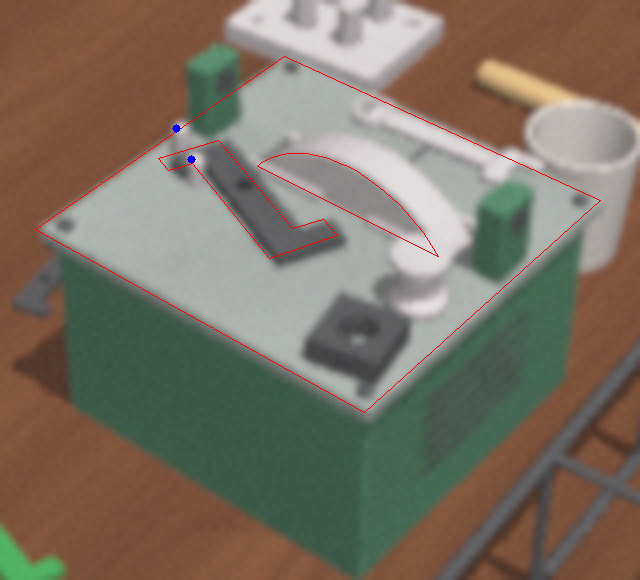

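```bash
cat >> h.py <<'E'
from scipy.spatial.transform import Rotation as Rn
P0=np.array([.6095,.0720,-.0620])
def go(targets,p=P0,o=None,yaw=None):
    """feeder-frame mm TCP targets [x,y,z] (z above table) -> rows; yaw = tool-x direction angle in feeder frame"""
    o=o or status.get_obs(); w,x,y,z=o["tool_rot"]; R=Rn.from_quat([x,y,z,w]).as_matrix()
    pos=np.array(o["eef_pos"]); tx=np.arctan2(R[1,0],R[0,0])
    yaw=-np.pi/2 if yaw is None else yaw
    roll=-(((yaw+p[2]-tx)+np.pi)%(2*np.pi)-np.pi)
    for T in targets:
        print(T,"->",((f2w(p,T)[0]-pos)@R*1000).round(1),"roll",round(roll,3))
def where(p=P0):
    o=status.get_obs(); T=fpose(p); print("t",round(o["t"],2),"TCP feeder mm",((np.array(o["eef_pos"])-T[:3,3])@T[:3,:3]*1000).round(1),"F",o["contact_force"].round(1),"w",round(o["gripper_width"],3))
E
python3 - <<'E'
from h import *
P=unproj("top",np.array([[355,130]])/5.4+[200,115]-.4,.212);T=fpose(P0);print((P-T[:3,3])@T[:3,:3]*1000)
where(); go([[-45,0,260],[-43,0,195]])
E
```

```text
[[ 91.22122803 -64.33860247 212.        ]]
t 0.1 TCP feeder mm [-415.  -757.2  247.4] F [ 0.1 -0.1  0.3] w 0.997
[-45, 0, 260] -> [-623.3 -567.2  -11.6] roll 0.284
[-43, 0, 195] -> [-622.6 -569.2   53.4] roll 0.284
```

Request:
arm_command --series '[[60,[-45,-40,-50],0.05],[55,[-90,-80,-60],0.1],[50,[-135,-122,-60],0.15],[50,[-180,-163,-60],0.2],[50,[-225,-204,-60],0.25],[50,[-270,-245,-60],0.284],[50,[-315,-286,-60],0.284],[50,[-360,-327,-60],0.284]]' --squeeze 60

```text
t: 1.1
eef_pos: [0.3872, -0.2361, 0.3083]
tool_rot: [-0.0, -0.685, 0.729, -0.0]
contact_force: [1.3, -1.2, 0.2]
gripper_width: 0.583
```

Run:
```python
from h import *
where(); go([[-45,0,280],[-43,0,195]])
```

```text
t 1.1 TCP feeder mm [-202.7 -321.3  308.3] F [ 1.3 -1.2  0.2] w 0.583
[-45, 0, 280] -> [-321.4 -157.6   28.2] roll -0.0
[-43, 0, 195] -> [-321.4 -159.6  113.2] roll -0.0
```

Request:
arm_command --series '[[50,[-55,-27,0],0],[50,[-110,-54,5],0],[50,[-165,-81,10],0],[50,[-220,-108,15],0],[50,[-275,-135,22],0],[50,[-321,-158,28],0],[50,[-321,-158,28],0],[50,[-321,-158,28],0]]'

```text
t: 2.1
eef_pos: [0.564, 0.0718, 0.2797]
tool_rot: [-0.001, -0.685, 0.729, 0.0]
contact_force: [0.0, -0.0, -1.1]
gripper_width: 0.587
```

```bash
cat > look.py <<'E'
from h import *
import sys
def look(tag):
    out=[]
    for n,(x0,y0,w,h,k) in {"top":(215,120,70,95,6),"scene":(230,150,110,80,5.4)}.items():
        a=read_camera(n); cv2.imwrite(f"pics/{n}{tag}.png",a); out.append(cv2.resize(a[y0:y0+h,x0:x0+w],None,fx=k,fy=k,interpolation=cv2.INTER_CUBIC))
    H=max(o.shape[0] for o in out); out=[cv2.copyMakeBorder(o,0,H-o.shape[0],0,0,cv2.BORDER_CONSTANT) for o in out]
    im=np.hstack(out); s=min(1,800/im.shape[1]); cv2.imwrite(f"pics/L{tag}.png",cv2.resize(im,None,fx=s,fy=s))
E
python3 - <<'E'
from look import *
where(); go([[-43,0,195]]); look("1")
E
```

```text
t 2.1 TCP feeder mm [-45.4  -3.  279.7] F [ 0.  -0.  -1.1] w 0.587
[-43, 0, 195] -> [-3.1 -2.5 84.7] roll -0.0
```

View pics/L1.png

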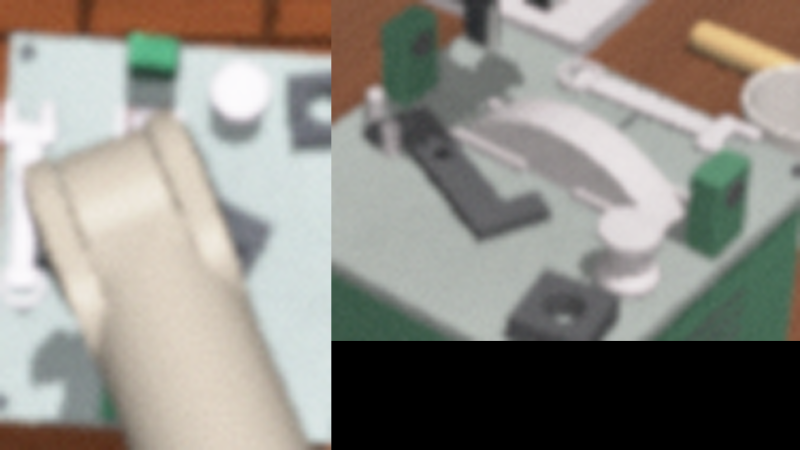

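Request:
arm_command --series '[[50,[-3,-2,45],0],[50,[-3,-2,85],0],[50,[-3,-2,85],0],[25,[-3,-2,85],0],[25,[-3,-2,85],0],[25,[-3,-2,85],0]]'

```text
t: 2.95
eef_pos: [0.5672, 0.0763, 0.1974]
tool_rot: [0.001, -0.685, 0.729, -0.0]
contact_force: [-1.8, 3.4, 7.5]
gripper_width: 0.33
```

Run:
```python
from look import *
where(); 
go([[98*np.sin(a),0,108+98*np.cos(a)] for a in np.radians([-26,-20,-10,0,10,20,26])]);look("2")
```

```text
t 2.95 TCP feeder mm [-42.5   1.7 197.4] F [-1.8  3.4  7.5] w 0.33
[np.float64(-42.960372385329585), 0, np.float64(196.0818165373184)] -> [1.7 0.5 1.3] roll 0.0
[np.float64(-33.51797404591554), 0, np.float64(200.089876837019)] -> [ 1.7 -9.  -2.7] roll 0.0
[np.float64(-17.017521411359173), 0, np.float64(204.5111597951964)] -> [  1.7 -25.5  -7.1] roll 0.0
[np.float64(0.0), 0, np.float64(206.0)] -> [  1.7 -42.5  -8.5] roll 0.0
[np.float64(17.017521411359173), 0, np.float64(204.5111597951964)] -> [  1.7 -59.5  -7. ] roll 0.0
[np.float64(33.51797404591554), 0, np.float64(200.089876837019)] -> [  1.7 -76.   -2.6] roll 0.0
[np.float64(42.960372385329585), 0, np.float64(196.0818165373184)] -> [  1.7 -85.4   1.5] roll 0.0
```

View pics/L2.png

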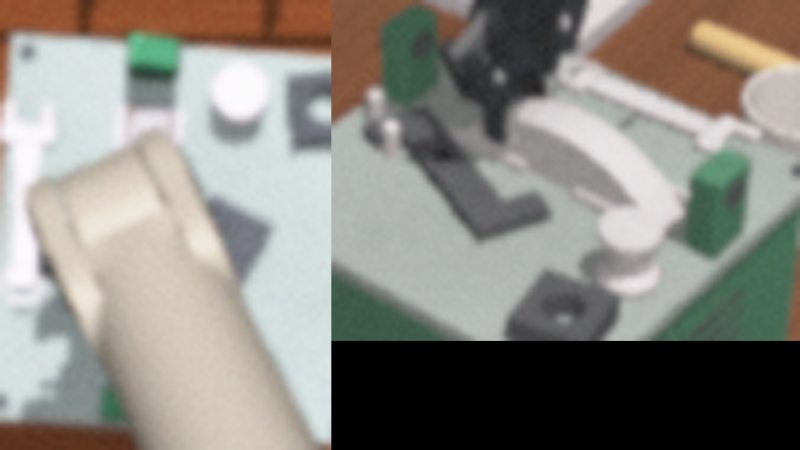

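Request:
arm_command --series '[[25,[-1,-12,-6],0],[25,[-1,-26,-9],0],[25,[-1,-40,-11],0],[25,[-1,-53,-10],0],[25,[-1,-67,-8],0],[25,[-1,-77,-5],0],[25,[-1,-85,-1],0],[25,[-1,-85,-1],0]]'

```text
t: 4.05
eef_pos: [0.6517, 0.0711, 0.1968]
tool_rot: [0.0, -0.685, 0.729, 0.0]
contact_force: [-1.8, 1.6, 2.2]
gripper_width: 0.337
```

Run:
```python
from look import *
where(); look("3")
```

```text
t 4.05 TCP feeder mm [ 42.1   1.8 196.8] F [-1.8  1.6  2.2] w 0.337
```

View pics/L3.png

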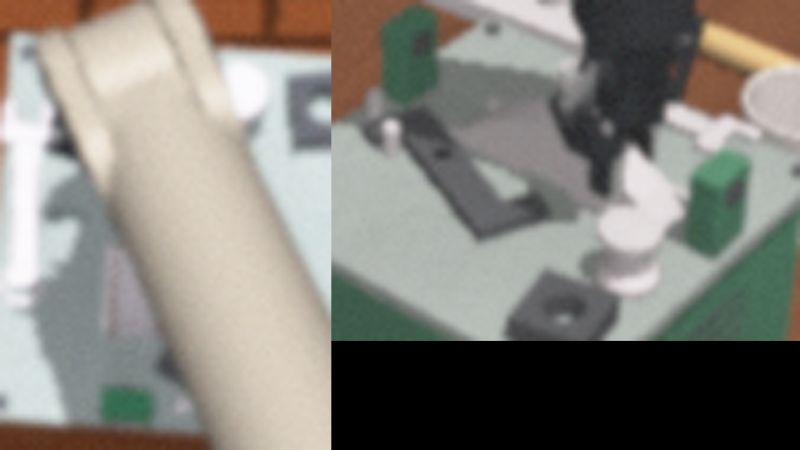

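Request:
arm_command --series '[[50,[0,0,0],0],[50,[0,0,0],0],[50,[0,20,-5],0],[50,[0,50,-5],0],[50,[0,85,0],0],[50,[0,85,0],0]]'

```text
t: 4.9
eef_pos: [0.5645, 0.0761, 0.1962]
tool_rot: [-0.001, -0.685, 0.728, -0.0]
contact_force: [0.7, 1.0, -0.0]
gripper_width: 0.588
```

Run:
```python
from look import *
where(); look("4")
```

```text
t 4.9 TCP feeder mm [-45.1   1.3 196.2] F [ 0.7  1.  -0. ] w 0.588
```

View pics/L4.png

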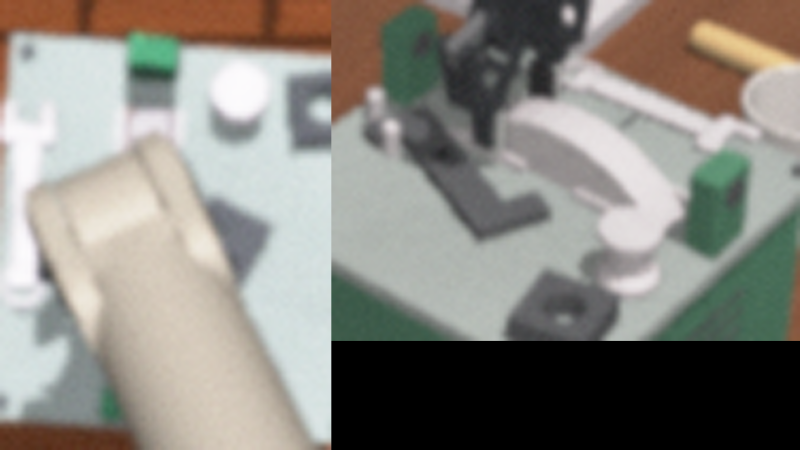

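Request:
arm_command --series '[[25,[0,0,0],0],[25,[0,0,0],0],[25,[0,-16,-6],0],[25,[0,-36,-10],0],[25,[0,-56,-10],0],[25,[0,-76,-5],0],[25,[0,-88,0],0],[25,[0,-88,0],0]]'

```text
t: 6.0
eef_pos: [0.6541, 0.071, 0.195]
tool_rot: [-0.001, -0.685, 0.729, 0.001]
contact_force: [-2.8, 0.3, -2.7]
gripper_width: 0.342
```

Request:
arm_command --series '[[50,[0,0,0],0],[50,[0,0,0],0],[50,[0,20,-5],0],[50,[0,50,-5],0],[50,[0,88,0],0]]'

```text
t: 6.62
eef_pos: [0.5672, 0.0764, 0.1974]
tool_rot: [0.002, -0.685, 0.729, -0.001]
contact_force: [0.3, -0.4, -0.6]
gripper_width: 0.585
```

Run:
```python
from look import *
where(); look("5")
```

```text
t 6.62 TCP feeder mm [-42.5   1.8 197.4] F [ 0.3 -0.4 -0.6] w 0.585
```

View pics/L5.png

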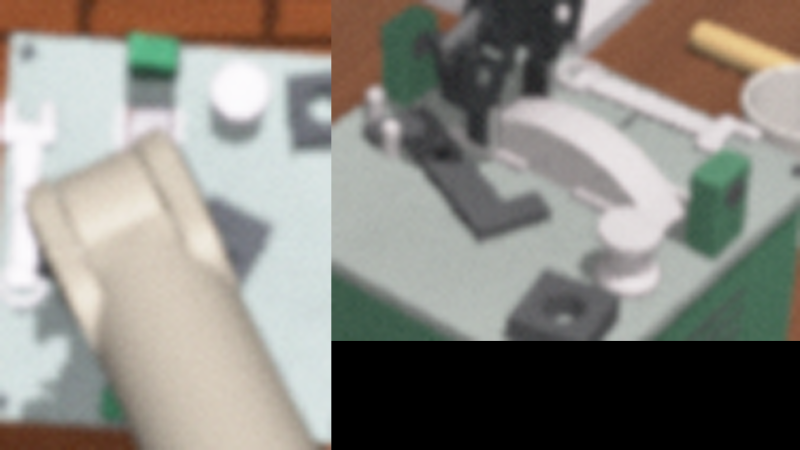

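Request:
arm_command --series '[[25,[0,0,1],0],[25,[0,0,1],0],[25,[0,-16,-5],0],[25,[0,-36,-10],0],[25,[0,-56,-9],0],[25,[0,-76,-4],0],[25,[0,-88,1],0],[25,[0,-88,1],0]]'

```text
t: 7.72
eef_pos: [0.6549, 0.0709, 0.1945]
tool_rot: [-0.0, -0.684, 0.729, 0.001]
contact_force: [-3.1, 0.2, -1.6]
gripper_width: 0.337
```

Request:
arm_command --series '[[50,[0,0,0],0],[50,[0,0,0],0],[50,[0,20,-5],0],[50,[0,50,-5],0],[50,[0,88,0],0]]'

```text
t: 8.35
eef_pos: [0.5671, 0.0764, 0.1963]
tool_rot: [0.001, -0.685, 0.729, -0.001]
contact_force: [0.8, 0.3, 0.3]
gripper_width: 0.586
```

Run:
```python
from look import *
where(); look("6")
```

```text
t 8.35 TCP feeder mm [-42.6   1.7 196.3] F [0.8 0.3 0.3] w 0.586
```

View pics/L6.png

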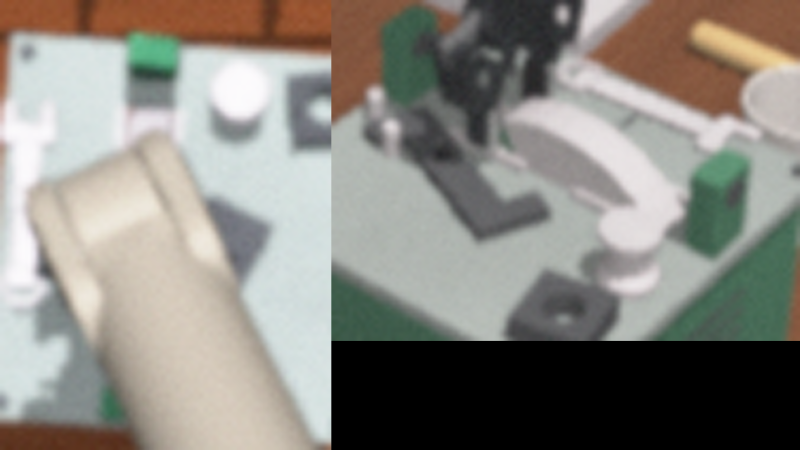

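Request:
arm_command --series '[[50,[0,0,-60],0],[50,[0,30,-100],0],[50,[0,70,-100],0],[50,[0,70,-100],0]]'

```text
t: 8.95
eef_pos: [0.4958, 0.0809, 0.2967]
tool_rot: [0.001, -0.685, 0.728, -0.001]
contact_force: [-0.8, 0.1, -0.0]
gripper_width: 0.587
```

```bash
cat > ov.py <<'E'
from h import *
def ov(tag,center=None,k=8,x0=240,y0=155,w=100,h=70,name="scene",p=P0,off=(1.2,.5)):
    a=read_camera(name); cv2.imwrite(f"pics/{name}{tag}.png",a)
    b=cv2.resize(a[y0:y0+h,x0:x0+w],None,fx=k,fy=k,interpolation=cv2.INTER_CUBIC)
    clean=b.copy()
    def dr(X,c,cl=False):cv2.polylines(b,[np.int32((proj(name,f2w(p,X))+off-[x0,y0]+.4)*k)],cl,c,1)
    th=np.radians(np.arange(-50,51,2))
    for y in(-15,15): dr(np.array([[100*np.sin(u),y,108+100*np.cos(u)] for u in th]),(0,0,255))
    for d in range(-50,51,10):
        u=np.radians(d);dr(np.array([[r*np.sin(u),-15,108+r*np.cos(u)] for r in(94,100)]),(255,0,0) if d else (0,180,0))
    if center is not None:
        for e in(-18,18):
            u=np.radians(center+e);rr=np.array([62/np.cos(u),100]);dr(np.array([[r*np.sin(u),-15,108+r*np.cos(u)] for r in rr]),(0,255,255))
            dr(np.array([[r*np.sin(u),15,108+r*np.cos(u)] for r in rr]),(0,255,255))
    cv2.imwrite(f"pics/ov{tag}.png",b); cv2.imwrite(f"pics/cl{tag}.png",clean)
E
python3 - <<'E'
from ov import *
where(); ov("7")
E
```

```text
t 8.95 TCP feeder mm [-114.     1.8  296.7] F [-0.8  0.1 -0. ] w 0.587
```

View pics/ov7.png

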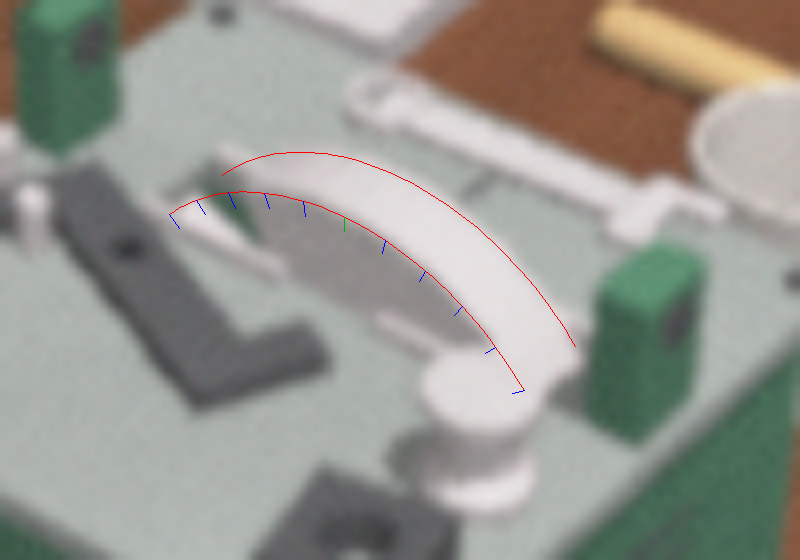

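Run:
```python
from ov import *
go([[-29,1.8,270]]+[[99*np.sin(a),1.8,108+99*np.cos(a)] for a in np.radians([-17])])
for a in [-17,-11,-3,5,13,20,25,28]:
  u=np.radians(a);print(a,(-99*(np.sin(u)+np.sin(np.radians(17)))).round(),(-99*(np.cos(u)-np.cos(np.radians(17)))).round())
```

```text
[-29, 1.8, 270] -> [ -0.3 -83.6  26.7] roll -0.0
[np.float64(-28.94479876755094), 1.8, np.float64(202.6741708403405)] -> [ -0.3 -83.5  94. ] roll -0.0
-17 -0.0 -0.0
-11 -10.0 -3.0
-3 -24.0 -4.0
5 -38.0 -4.0
13 -51.0 -2.0
20 -63.0 2.0
25 -71.0 5.0
28 -75.0 7.0
```

Request:
arm_command --series '[[50,[0,-50,0],0],[50,[0,-84,27],0],[50,[0,-84,70],0],[50,[0,-84,94],0],[50,[0,-84,94],0],[25,[0,-84,94],0],[25,[0,-84,94],0],[25,[0,-84,94],0]]'

```text
t: 10.0
eef_pos: [0.5817, 0.0755, 0.2027]
tool_rot: [0.001, -0.685, 0.729, -0.001]
contact_force: [0.8, -0.1, 2.6]
gripper_width: 0.336
```

Request:
arm_command --series '[[25,[0,-10,-3],0],[25,[0,-24,-4],0],[25,[0,-38,-4],0],[25,[0,-51,-2],0],[25,[0,-63,2],0],[25,[0,-71,5],0],[25,[0,-75,7],0],[25,[0,-75,7],0]]'

```text
t: 11.0
eef_pos: [0.6553, 0.0709, 0.1947]
tool_rot: [-0.0, -0.685, 0.729, 0.0]
contact_force: [-2.5, -0.1, 3.5]
gripper_width: 0.336
```

Run:
```python
from ov import *
where(); ov("8",0)
```

```text
t 11.0 TCP feeder mm [ 45.7   1.8 194.7] F [-2.5 -0.1  3.5] w 0.336
```

View pics/ov8.png

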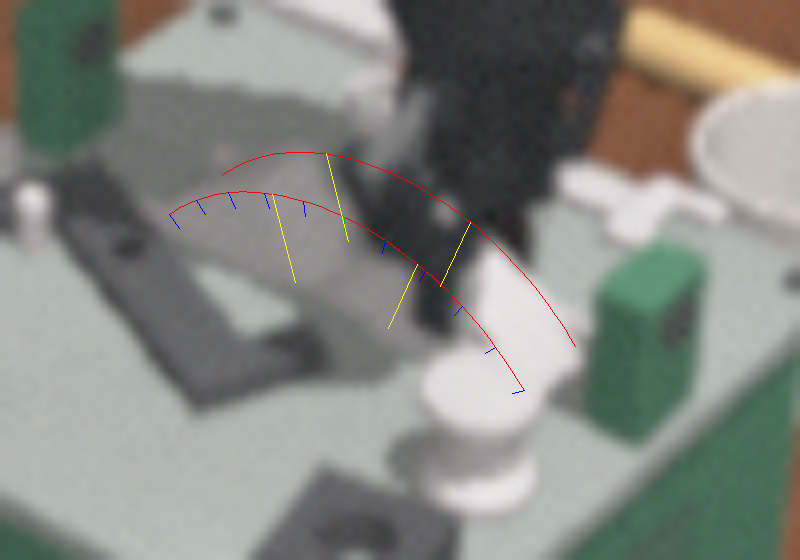

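Request:
arm_command --series '[[50,[0,0,0],0],[50,[0,0,0],0],[50,[0,0,-50],0],[50,[0,50,-100],0],[50,[0,105,-100],0],[50,[0,160,-100],0]]'

```text
t: 11.8
eef_pos: [0.4947, 0.0812, 0.2953]
tool_rot: [0.001, -0.685, 0.729, -0.001]
contact_force: [-0.2, 0.6, 0.6]
gripper_width: 0.584
```

Run:
```python
from ov import *
where(); ov("9",0)
```

```text
t 11.8 TCP feeder mm [-115.1    2.1  295.3] F [-0.2  0.6  0.6] w 0.584
```

View pics/ov9.png

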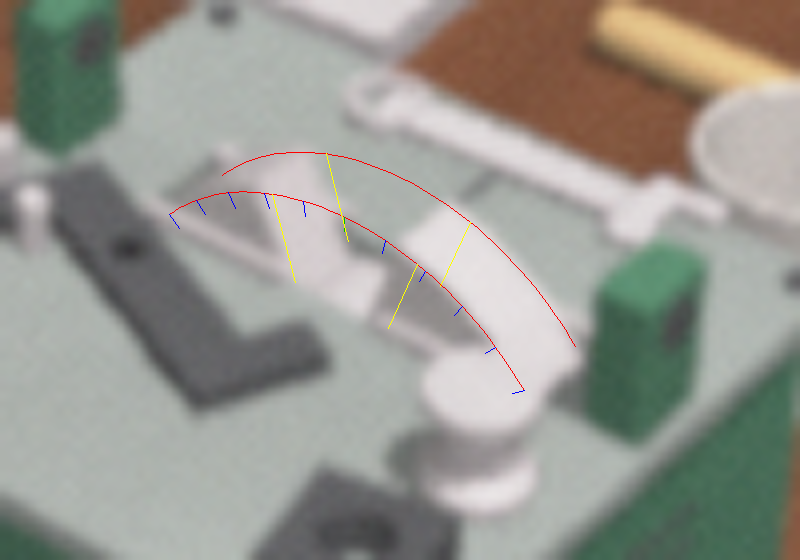

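View pics/cl9.png

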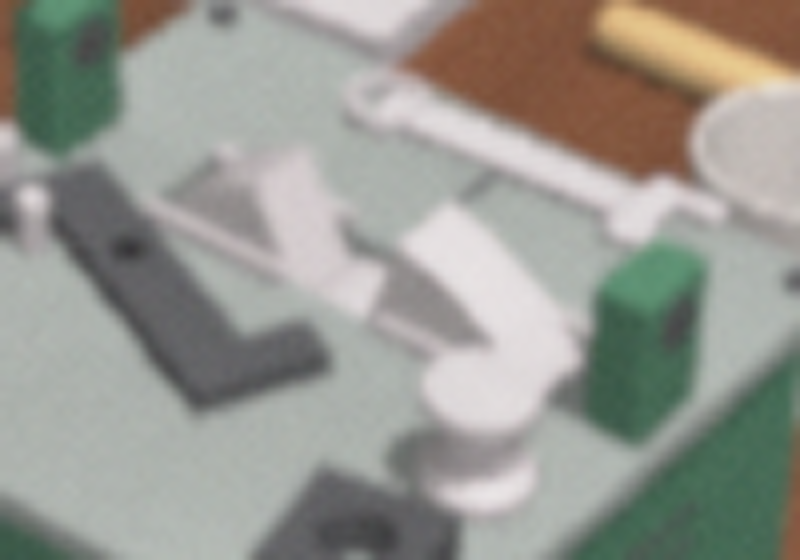

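```bash
cat > nf.py <<'E'
from h import *
from scipy.optimize import least_squares
def nf(pts,k=8,x0=240,y0=155,name="scene",p=P0):
    pts=np.array(pts)/k+[x0,y0]-.4
    def X(c): return np.array([[100*np.sin(np.radians(c+e)),y,108+100*np.cos(np.radians(c+e))] for e,y in((-18,-15),(18,-15),(-18,15),(18,15))])
    r=lambda v:(proj(name,f2w(p,X(v[0])))+v[1:]-pts).ravel()
    s=least_squares(r,[0,0,0]);print(s.x.round(2),s.fun.round(2))
    # offset-free
    for off in((1.2,.5),(0,0)):
        s=least_squares(lambda v:(proj(name,f2w(p,X(v[0])))+off-pts).ravel(),[0]);print(off,s.x.round(2),s.fun.round(2))
E
python3 -c "
from nf import *
nf([[258,183],[400,247],[310,150],[447,200]])"
```

```text
[-4.85  1.31 -0.19] [-0.36  0.47 -0.11 -0.35 -0.17 -0.41  0.64  0.3 ]
(1.2, 0.5) [-5.12] [-0.59  1.15 -0.35  0.24 -0.4   0.27  0.4   0.89]
(0, 0) [-2.89] [-0.75  0.72 -0.44  0.56 -0.56 -0.16  0.3   1.2 ]
```

Run:
```python
from h import *
go([[99*np.sin(a),1.8,108+99*np.cos(a)] for a in np.radians([24.5,29.5])])
```

```text
[np.float64(41.05463102296766), 1.8, np.float64(198.0861658167778)] -> [   0.3 -164.4   94.7] roll 0.003
[np.float64(48.74993245024325), 1.8, np.float64(194.16521389805007)] -> [   0.4 -172.2   98.6] roll 0.003
```

Request:
arm_command --series '[[50,[0,-55,0],0],[50,[0,-110,0],0],[50,[0,-164,10],0],[50,[0,-164,60],0],[50,[0,-164,95],0],[50,[0,-164,95],0],[25,[0,-164,95],0],[25,[0,-164,95],0]]'

```text
t: 12.85
eef_pos: [0.6607, 0.0706, 0.2016]
tool_rot: [0.001, -0.685, 0.729, -0.001]
contact_force: [-0.1, -1.1, 1.6]
gripper_width: 0.326
```

Request:
arm_command --series '[[25,[0,0,0],0],[25,[0,-2,1],0],[25,[0,-4,2],0],[25,[0,-6,3],0],[25,[0,-8,4],0],[25,[0,-8,4],0],[25,[0,-8,4],0]]'

```text
t: 13.72
eef_pos: [0.6682, 0.0701, 0.197]
tool_rot: [0.001, -0.685, 0.729, -0.001]
contact_force: [-0.4, -1.1, 7.2]
gripper_width: 0.329
```

Run:
```python
from h import *
where()
```

```text
t 13.72 TCP feeder mm [ 58.7   1.8 197. ] F [-0.4 -1.1  7.2] w 0.329
```

Request:
arm_command --series '[[50,[0,0,0],0],[50,[0,0,0],0],[50,[0,0,0],0],[50,[0,0,-50],0],[50,[0,50,-105],0],[50,[50,105,-105],0],[50,[110,150,-105],0],[50,[165,170,-105],0]]'

```text
t: 14.72
eef_pos: [0.4985, -0.0628, 0.3004]
tool_rot: [0.0, -0.685, 0.728, -0.0]
contact_force: [0.3, -0.8, -0.7]
gripper_width: 0.585
```

Request:
arm_command --series '[[50,[55,20,0],0],[50,[110,40,0],0],[50,[150,60,0],0],[50,[150,60,0],0]]'

```text
t: 15.22
eef_pos: [0.4288, -0.2117, 0.3]
tool_rot: [-0.001, -0.682, 0.731, -0.0]
contact_force: [1.0, -0.4, 0.5]
gripper_width: 0.584
```

Run:
```python
from ov import *
where(); ov("10",0)
ov("10t",0,k=8,x0=215,y0=120,w=70,h=74,name="top",off=(0,0))
```

```text
t 15.22 TCP feeder mm [-162.7 -294.4  300. ] F [ 1.  -0.4  0.5] w 0.584
```

View pics/cl10.png

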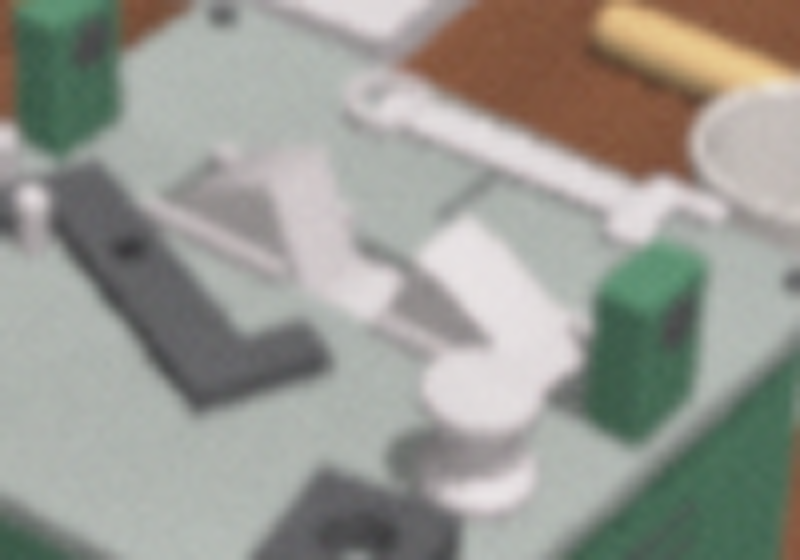

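View pics/ov10t.png

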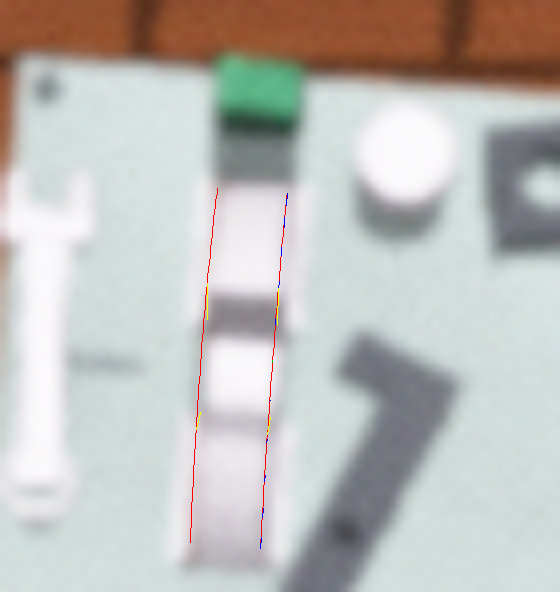

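```bash
python3 - <<'E'
from nf import *
nf([[272,188],[420,258],[325,150],[467,213]])
nf([[258,183],[400,247],[310,150],[447,200]])
R,t=K("top")[3:];print("cam",-R.T@t)
k=8
for c in(-4,-2,0,2,4):
  o=[]
  for e in(18,-18):
    for r in(100,57):
      u=np.radians(c+e);o.append(((proj("top",f2w(P0,[r*np.sin(u),0,108+r*np.cos(u)]))-[215,120]+.4)*k)[0].round(0).tolist())
  print(c,o)
for x in(103,125,-124,-146): print(x,((proj("top",f2w(P0,[x,0,230]))-[215,120]+.4)*k)[0].round())
E
python3 -c "
import cv2
a=cv2.imread('pics/cl10t.png')[250:480,150:330];cv2.imwrite('pics/z10t.png',cv2.resize(a,None,fx=2.5,fy=2.5))
a=cv2.imread('pics/cl10.png')[120:350,140:520];cv2.imwrite('pics/z10s.png',cv2.resize(a,None,fx=2,fy=2))"
```

```text
[-1.08  1.64 -0.07] [-0.01  0.13 -0.4  -0.18  0.06 -0.14  0.34  0.19]
(1.2, 0.5) [-0.8] [-0.32  0.72 -0.7   0.49 -0.25  0.44  0.03  0.86]
(0, 0) [1.37] [-0.48  0.38 -0.84  0.87 -0.41  0.1  -0.11  1.22]
[-4.85  1.31 -0.19] [-0.36  0.47 -0.11 -0.35 -0.17 -0.41  0.64  0.3 ]
(1.2, 0.5) [-5.12] [-0.59  1.15 -0.35  0.24 -0.4   0.27  0.4   0.89]
(0, 0) [-2.89] [-0.75  0.72 -0.44  0.56 -0.56 -0.16  0.3   1.2 ]
cam [0.4215499  0.0315982  1.81458354]
-4 [[242.0, 302.0], [242.0, 338.0], [231.0, 448.0], [236.0, 420.0]]
-2 [[242.0, 294.0], [242.0, 334.0], [231.0, 440.0], [236.0, 415.0]]
0 [[243.0, 286.0], [243.0, 330.0], [232.0, 432.0], [237.0, 411.0]]
2 [[243.0, 279.0], [243.0, 326.0], [232.0, 424.0], [237.0, 406.0]]
4 [[244.0, 272.0], [243.0, 322.0], [233.0, 416.0], [237.0, 402.0]]
103 [254. 106.]
125 [258.  54.]
-124 [213. 651.]
-146 [209. 704.]
```

View pics/z10t.png

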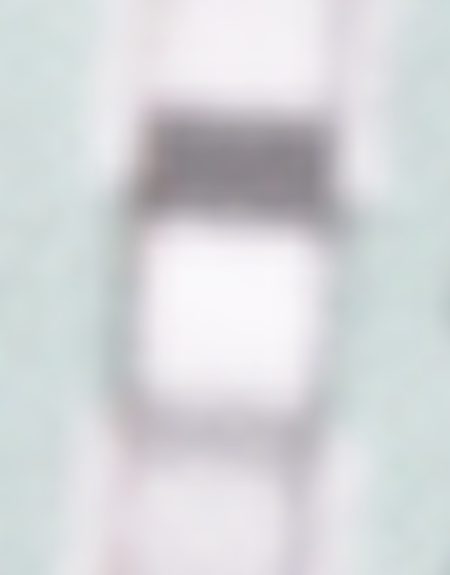

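View pics/z10s.png

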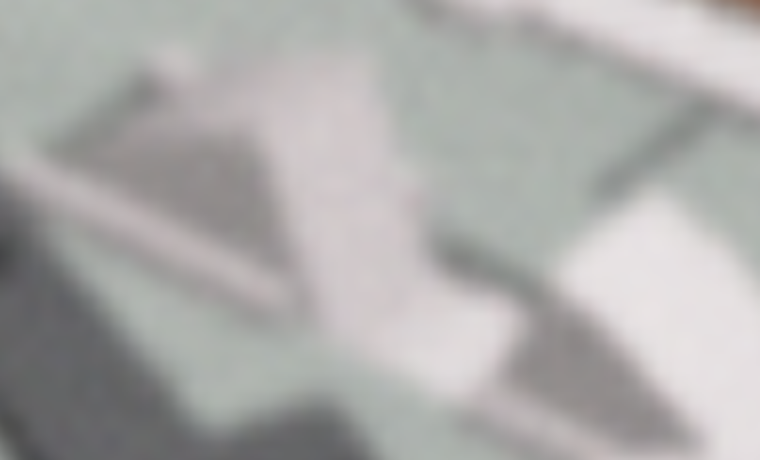

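Run:
```python
from h import *
where();go([[2,-128,290],[2,-128,190]],yaw=0)
```

```text
t 15.32 TCP feeder mm [-160.7 -290.5  300.2] F [ 0.4 -0.  -0.4] w 0.585
[2, -128, 290] -> [-162.6 -162.6   10.3] roll -1.572
[2, -128, 190] -> [-162.5 -162.6  110.3] roll -1.572
```

Request:
arm_command --series '[[0,[-30,-30,0],-0.18],[0,[-50,-50,0],-0.36],[0,[-70,-70,0],-0.54],[0,[-90,-90,0],-0.72],[0,[-110,-110,0],-0.9],[0,[-130,-130,4],-1.08],[0,[-150,-150,8],-1.26],[0,[-162,-162,10],-1.44]]'

```text
t: 16.32
eef_pos: [0.6038, -0.0527, 0.2899]
tool_rot: [-0.001, 0.996, -0.091, 0.0]
contact_force: [-0.2, -0.3, 0.1]
gripper_width: -0.002
```

Request:
arm_command --series '[[0,[0,0,0],-0.13],[0,[0,0,0],-0.13],[0,[0,0,0],-0.13],[0,[0,0,0],-0.13]]'

```text
t: 16.82
eef_pos: [0.6027, -0.0565, 0.2902]
tool_rot: [0.0, 0.999, -0.032, 0.0]
contact_force: [-0.4, 0.3, 0.4]
gripper_width: -0.0
```

Run:
```python
from h import *
where();go([[2,-128,190]],yaw=0)
print(status.get_obs()["q"].round(2))
```

```text
t 16.82 TCP feeder mm [   1.2 -128.7  290.2] F [-0.4  0.3  0.4] w -0.0
[2, -128, 190] -> [  0.8  -0.7 100.2] roll -0.002
[ 0.5   0.4  -0.67  1.65  0.27  1.19 -0.3 ]
```

Request:
arm_command --series '[[0,[1,-1,50],0],[0,[1,-1,85],0],[0,[1,-1,95],0],[0,[1,-1,100],0],[0,[1,-1,100],0]]'

```text
t: 17.45
eef_pos: [0.6046, -0.0557, 0.1913]
tool_rot: [0.0, 0.999, -0.032, 0.001]
contact_force: [-0.4, -0.2, -0.1]
gripper_width: 0.0
```

Run:
```python
from ov import *
where(); ov("11",0)
```

```text
t 17.45 TCP feeder mm [   3.  -127.7  191.3] F [-0.4 -0.2 -0.1] w 0.0
```

View pics/ov11.png

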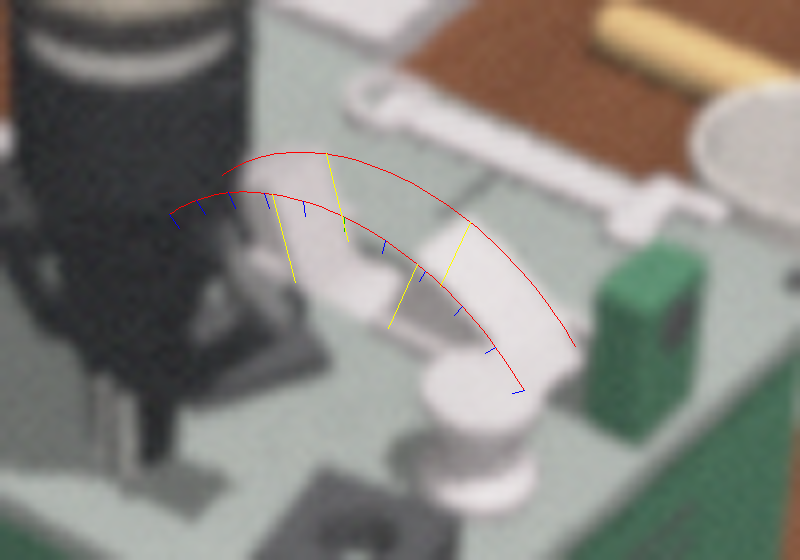

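Request:
arm_command --series '[[0,[0,-8,1.5],0],[0,[0,-16,1.5],0],[0,[0,-22,1.5],0],[0,[1,-28,1.5],0],[0,[2,-34,1.5],0],[0,[2,-40,1.5],0],[0,[3,-46,1.5],0],[0,[3,-46,1.5],0]]'

```text
t: 18.5
eef_pos: [0.6096, -0.0089, 0.1886]
tool_rot: [-0.0, 1.0, -0.031, -0.0]
contact_force: [-0.0, 0.5, 0.4]
gripper_width: -0.001
```

Run:
```python
from ov import *
where(); ov("12",0)
```

```text
t 18.5 TCP feeder mm [  5.1 -80.7 188.6] F [-0.   0.5  0.4] w -0.001
```

View pics/cl12.png

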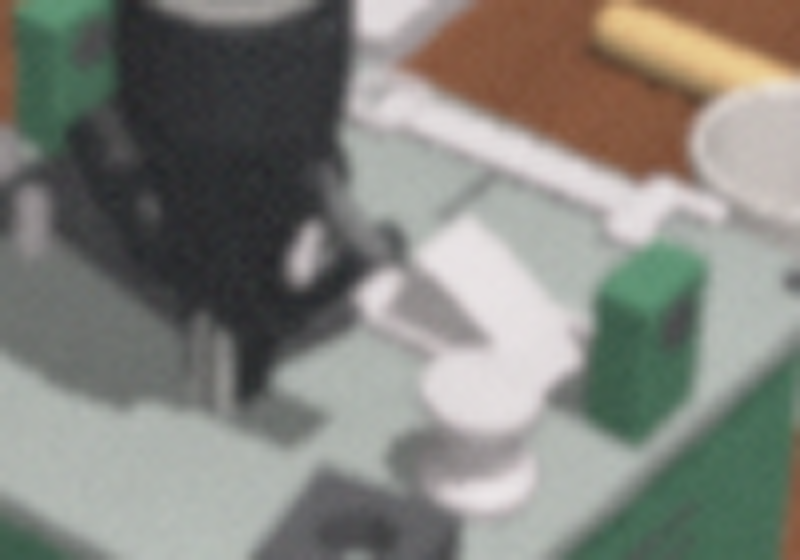

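Request:
arm_command --series '[[0,[1,-4,0],0],[0,[1,-8,0],0],[0,[2,-12,0],0],[0,[2,-14,0],0],[0,[2,-14,0],0]]'

```text
t: 19.18
eef_pos: [0.6126, 0.0043, 0.1886]
tool_rot: [-0.0, 1.0, -0.031, -0.0]
contact_force: [0.0, -0.2, -0.5]
gripper_width: -0.003
```

Run:
```python
from ov import *
where(); ov("13",0)
```

```text
t 19.18 TCP feeder mm [  7.3 -67.4 188.6] F [ 0.  -0.2 -0.5] w -0.003
```

View pics/cl13.png

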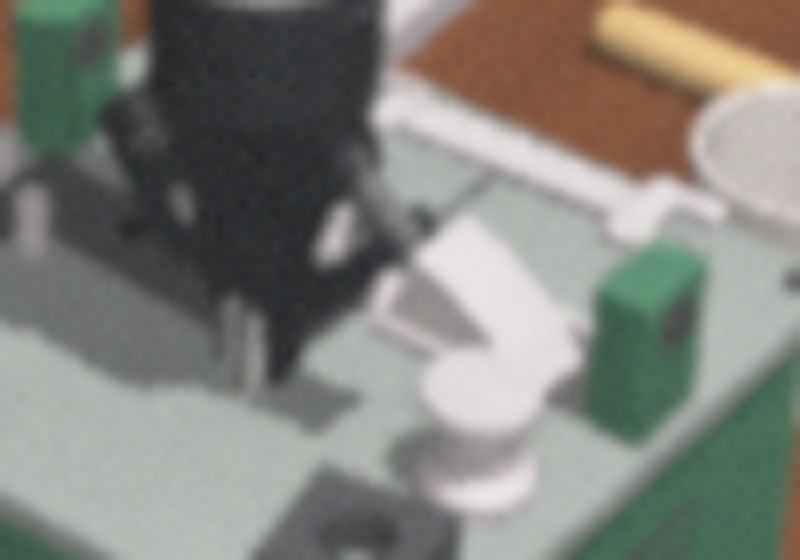

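Request:
arm_command --series '[[0,[0,10,0],0],[0,[0,20,-10],0],[0,[0,60,-60],0],[0,[0,110,-100],0],[0,[0,165,-100],0],[0,[0,220,-100],0],[0,[0,230,-100],0],[0,[0,230,-100],0]]'

```text
t: 20.23
eef_pos: [0.5977, -0.227, 0.2889]
tool_rot: [-0.0, 0.999, -0.033, 0.0]
contact_force: [-0.5, 0.1, -0.4]
gripper_width: 0.001
```

Run:
```python
from ov import *
where(); ov("14",0)
ov("14t",0,k=6,x0=205,y0=120,w=110,h=100,name="top",off=(0,0))
```

```text
t 20.23 TCP feeder mm [   6.8 -299.1  288.9] F [-0.5  0.1 -0.4] w 0.001
```

View pics/cl14.png

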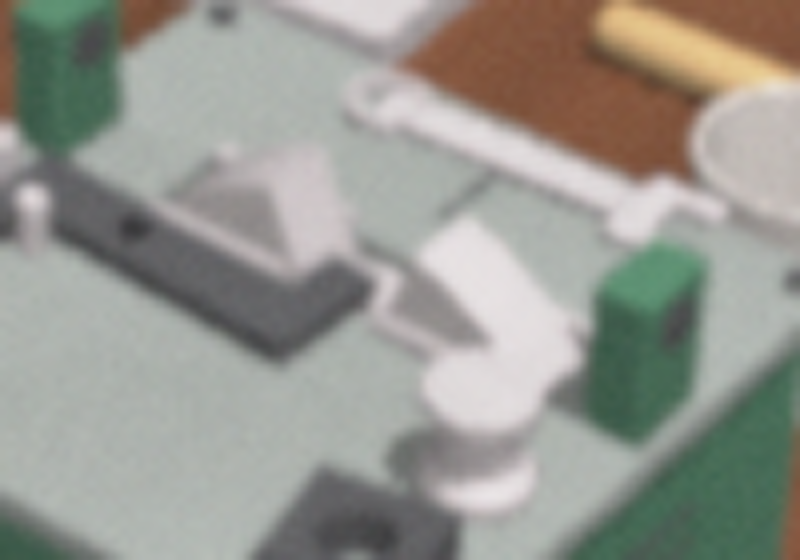

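View pics/cl14t.png

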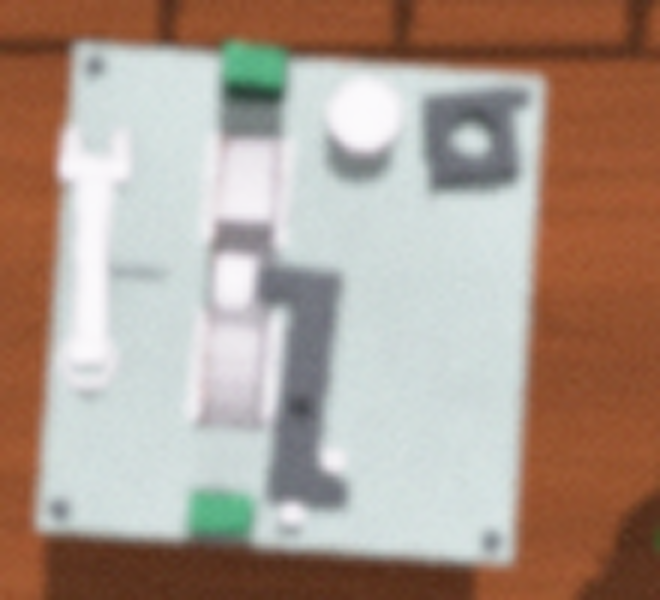

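```bash
cat > pf.py <<'E'
from fit import *
def pf(pl,idx,pg,cor,k=6,x0=205,y0=120):
    c=lambda a:np.array(a)/k+[x0,y0]-.4
    pl,pg,cor=c(pl),c(pg),c(cor)
    def r(v):
        p=v[:3];q=[v[3]*1000,v[4]*1000,v[5]]
        return np.r_[(proj("top",f2w(p,C))-cor).ravel(),(proj("top",f2w(p,pegs))-pg).ravel(),(proj("top",f2w(p,plate_f(q)[idx]))-pl).ravel()]
    s=least_squares(r,[.6,.07,-.06,-.1,-.06,-.1]);print(s.x.round(4));print(s.fun.reshape(-1,2).round(2).tolist())
E
python3 - <<'E'
from pf import *
pf([[262,268],[341,272],[345,508],[268,500],[262,297]],[0,1,4,5,7],[[333,458],[291,511]],[[74,40],[547,74],[515,566],[38,533]])
E
```

```text
[ 0.6075  0.0707 -0.0596 -0.1043 -0.06   -0.069 ]
[[0.33, 0.44], [-0.5, 0.3], [-0.42, -0.65], [-0.02, -0.72], [0.25, 0.22], [0.35, 0.43], [-0.42, -0.95], [1.21, 0.46], [0.68, 0.54], [-0.22, -0.06], [-1.25, -0.01]]
```

Run:
```python
from h import *
where();go([[8,-85,260],[8,-80,188.5],[8,-62,188.5]],yaw=0)
```

```text
t 20.32 TCP feeder mm [   7.2 -296.1  289. ] F [-0.5 -0.1 -0.4] w 0.001
[8, -85, 260] -> [   1.  -211.1   29.2] roll 0.001
[8, -80, 188.5] -> [   0.9 -216.   100.7] roll 0.001
[8, -62, 188.5] -> [   0.9 -234.   100.8] roll 0.001
```

Request:
arm_command --series '[[0,[0,-55,0],0],[0,[0,-110,0],0],[0,[0,-165,10],0],[0,[0,-210,30],0],[0,[0,-213,70],0],[0,[0,-214,95],0],[0,[0,-214,100],0],[0,[0,-214,100],0]]'

```text
t: 21.32
eef_pos: [0.6118, -0.0111, 0.1894]
tool_rot: [-0.0, 1.0, -0.031, 0.0]
contact_force: [-0.6, 0.2, 0.5]
gripper_width: 0.003
```

Run:
```python
from h import *
where();go([[8,-62,188.5]],yaw=0)
```

```text
t 21.32 TCP feeder mm [  7.5 -82.8 189.4] F [-0.6  0.2  0.5] w 0.003
[8, -62, 188.5] -> [  0.5 -20.8   0.9] roll 0.0
```

Request:
arm_command --series '[[0,[0,-6,1],0],[0,[0,-12,1],0],[0,[0,-16,1],0],[0,[0,-18,1],0],[0,[1,-20,1],0],[0,[1,-21,1],0],[0,[1,-21,1],0]]'

```text
t: 22.2
eef_pos: [0.6141, 0.0086, 0.1876]
tool_rot: [0.0, 1.0, -0.032, 0.0]
contact_force: [0.8, -1.5, 0.8]
gripper_width: 0.001
```

Run:
```python
from h import *
where()
```

```text
t 22.2 TCP feeder mm [  8.5 -63.  187.6] F [ 0.8 -1.5  0.8] w 0.001
```

Request:
arm_command --series '[[0,[0,10,0],0],[0,[0,20,-10],0],[0,[0,60,-60],0],[0,[0,110,-100],0],[0,[0,165,-100],0],[0,[0,220,-100],0],[0,[0,230,-100],0],[0,[0,230,-100],0]]'

```text
t: 23.2
eef_pos: [0.5991, -0.2218, 0.2879]
tool_rot: [-0.0, 0.999, -0.033, 0.0]
contact_force: [0.4, 1.9, 0.2]
gripper_width: -0.002
```

Run:
```python
from ov import *
where(); ov("15",0)
ov("15t",0,k=6,x0=205,y0=120,w=110,h=100,name="top",off=(0,0))
```

```text
t 23.2 TCP feeder mm [   7.8 -293.9  287.9] F [0.4 1.9 0.2] w -0.002
```

View pics/cl15.png

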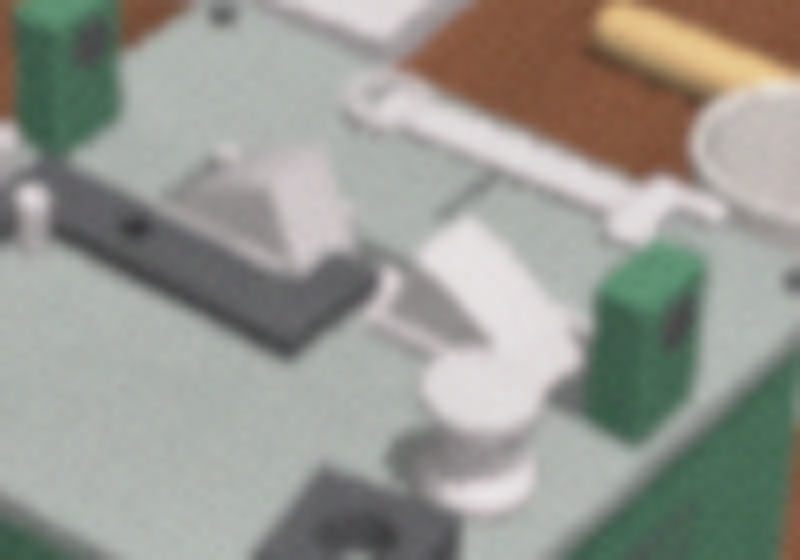

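View pics/cl15t.png

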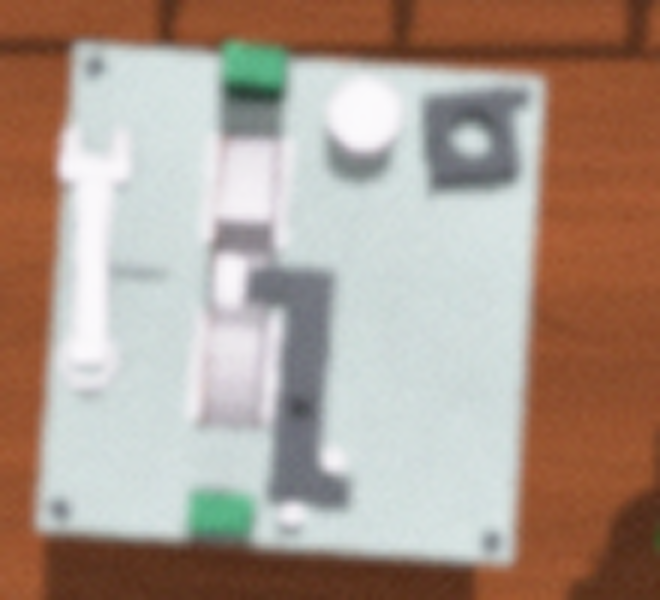

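Run:
```python
from pf import *
pf([[249,269],[332,270],[348,507],[270,500],[249,297]],[0,1,4,5,7],[[333,458],[291,511]],[[74,40],[547,74],[515,566],[38,533]])
a=cv2.imread("pics/top15t.png")[155:210,240:270];cv2.imwrite("pics/z15.png",cv2.resize(a,None,fx=11,fy=11,interpolation=cv2.INTER_CUBIC))
```

```text
[ 0.6075  0.0707 -0.0596 -0.1028 -0.0596 -0.012 ]
[[0.33, 0.44], [-0.5, 0.3], [-0.42, -0.65], [-0.02, -0.72], [0.25, 0.22], [0.35, 0.43], [-0.26, -0.81], [0.8, 0.26], [0.52, 0.09], [-0.3, 0.12], [-0.76, 0.34]]
```

View pics/z15.png

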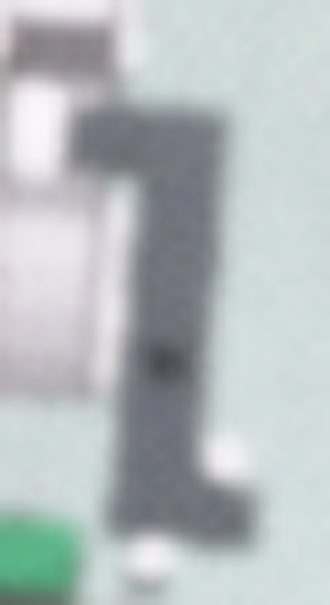

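Request:
arm_command --series '[[0,[0,-55,0],0],[0,[0,-110,0],0],[0,[0,-165,10],0],[0,[0,-208,30],0],[0,[0,-212,70],0],[0,[0,-214,95],0],[0,[0,-216,100],0],[0,[0,-220,100],0]]'

```text
t: 24.3
eef_pos: [0.6133, 0.0001, 0.1884]
tool_rot: [-0.0, 1.0, -0.031, 0.0]
contact_force: [0.4, 0.3, 0.7]
gripper_width: 0.002
```

Request:
arm_command --series '[[0,[0,-4,0],0],[0,[0,-8,0],0],[0,[0,-10,0],0],[0,[0,-11,0],0],[0,[0,-12,0],0],[0,[0,-12,0],0]]'

```text
t: 25.05
eef_pos: [0.6143, 0.0104, 0.1877]
tool_rot: [0.0, 0.999, -0.032, 0.0]
contact_force: [-0.1, -2.7, 1.4]
gripper_width: 0.0
```

Run:
```python
from h import *
where()
```

```text
t 25.05 TCP feeder mm [  8.6 -61.2 187.7] F [-0.1 -2.7  1.4] w 0.0
```

Request:
arm_command --series '[[0,[0,10,0],0],[0,[0,20,-10],0],[0,[0,60,-60],0],[0,[0,110,-100],0],[0,[0,165,-100],0],[0,[0,220,-100],0],[0,[0,230,-100],0],[0,[0,230,-100],0]]'

```text
t: 26.05
eef_pos: [0.5992, -0.2197, 0.2878]
tool_rot: [-0.0, 0.999, -0.033, 0.0]
contact_force: [0.2, 0.7, -0.2]
gripper_width: -0.002
```

Run:
```python
from ov import *
where(); ov("16",0)
ov("16t",0,k=6,x0=205,y0=120,w=110,h=100,name="top",off=(0,0))
a=cv2.imread("pics/top16t.png")[155:210,235:270];cv2.imwrite("pics/z16.png",cv2.resize(a,None,fx=11,fy=11,interpolation=cv2.INTER_CUBIC))
```

```text
t 26.05 TCP feeder mm [   7.8 -291.8  287.8] F [ 0.2  0.7 -0.2] w -0.002
```

View pics/cl16.png

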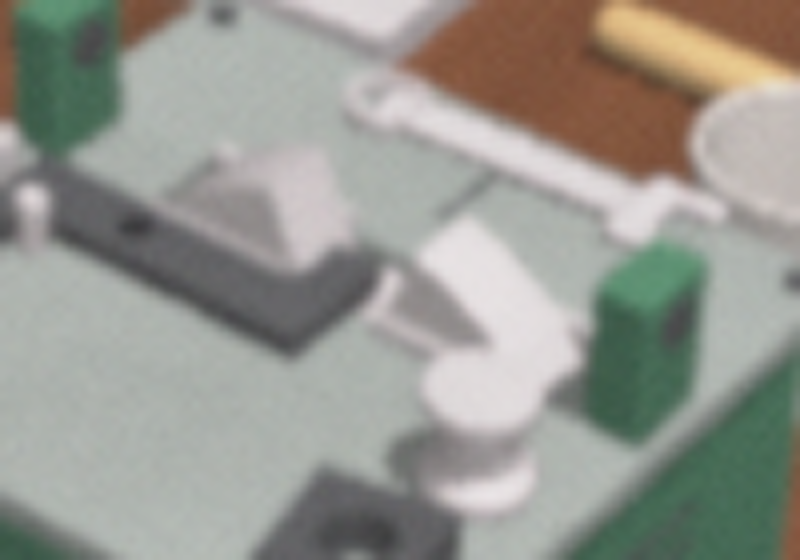

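View pics/z16.png

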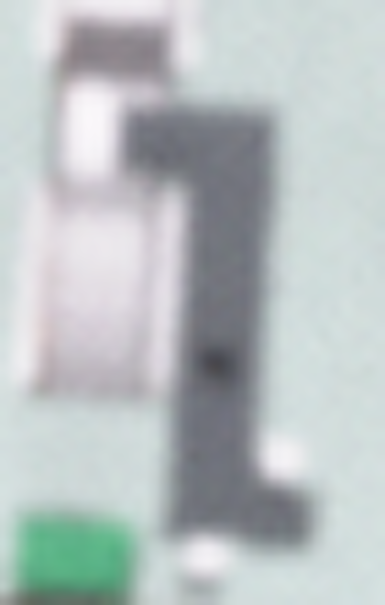

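```bash
cat > ang.py <<'E'
from h import *
def edge(im,r0,r1,c0,c1,sign):
    pts=[]
    g=cv2.GaussianBlur(cv2.cvtColor(im,cv2.COLOR_BGR2GRAY) if sign!="R" else im[:,:,0],(0,0),1).astype(float)
    for r in range(r0,r1):
        d=abs(np.gradient(g[r,c0:c1])); i=d.argmax()
        if 0<i<len(d)-1:
            a,b,c=d[i-1:i+2]; i=i+.5*(a-c)/(a-2*b+c)
        pts.append([c0+i,r])
    return np.array(pts,float)
def line(P):
    X=P[:,:2];
    for _ in range(3):
        c=np.polyfit(X[:,0],X[:,1],1); e=X[:,1]-np.polyval(c,X[:,0]); X=X[abs(e)<2*e.std()+1e-6]
    return np.arctan(c[0]),c
import sys
for tag in sys.argv[1:]:
    im=cv2.imread(f"pics/top{tag}.png"); T=fpose(P0)
    F=lambda P,z:((unproj("top",P,z)-T[:3,3])@T[:3,:3]*1000)
    o={}
    for n,(a,z,s) in {"outer":((168,192,252,264,0),.18,0),"deckR":((140,208,286,300,"R"),.17,0),"deckL":((150,205,208,222,"R"),.17,0),"inner":((176,198,247,256,0),.18,0)}.items():
        P=edge(im,*a); th,c=line(F(P,z)); o[n]=(th.round(4),np.polyval(c,[-50,0]).round(1),)
    P=edge(np.ascontiguousarray(im.transpose(1,0,2)),251,255,150,170,0)[:,::-1]
    print(tag,o)
    # tooth end face: along rows 166-169 
    P=edge(im,166,170,240,252,0); print("tooth end",F(P,.18).round(1).tolist())
E
python3 ang.py 14t 15t 16t
```

```text
14t {'outer': (np.float64(0.0559), array([-44.2, -41.4])), 'deckR': (np.float64(-0.0017), array([-167.2, -167.3])), 'deckL': (np.float64(-0.0035), array([105.3, 105.1])), 'inner': (np.float64(-0.0507), array([-28.8, -31.3]))}
tooth end [[-1.8, -9.7, 180.0], [-5.2, -9.7, 180.0], [-8.6, -9.6, 180.0], [-12.1, -9.6, 180.0]]
15t {'outer': (np.float64(-0.0218), array([-53.1, -54.2])), 'deckR': (np.float64(-0.002), array([-167.2, -167.3])), 'deckL': (np.float64(-0.0033), array([105.2, 105.1])), 'inner': (np.float64(-0.0147), array([-27.6, -28.4]))}
tooth end [[-2.1, -4.4, 180.0], [-5.6, -4.4, 180.0], [-9.0, -4.3, 180.0], [-12.5, -4.3, 180.0]]
16t {'outer': (np.float64(-0.0067), array([-52.2, -52.5])), 'deckR': (np.float64(-0.0019), array([-167.2, -167.3])), 'deckL': (np.float64(-0.0031), array([105.3, 105.1])), 'inner': (np.float64(-0.0011), array([-26.9, -27. ]))}
tooth end [[-2.2, -3.7, 180.0], [-5.6, -3.8, 180.0], [-9.1, -3.8, 180.0], [-12.5, -4.0, 180.0]]
```

Run:
```python
from h import *
where(); print(np.abs(status.get_obs()["joint_vel"]).max()); print(bot.hand_in())
```

```text
t 26.15 TCP feeder mm [   8.2 -289.   288. ] F [ 0.2 -0.1 -0.8] w -0.003
0.015174277853342731
the job is handed in; nothing more can be done
None
```

I turned the wheel until its notch stood at the top. I then swung the dark steel lock plate on the deck shut on its peg and handed the job in at t = 26.2 s. The green, red and small dark look-alike plates were left alone.

- **Wheel:** I turned it by pinching the rim in five strokes, then let go. The last notch fix came before the plate was swung. It gave about -1° from the scene camera and about 0° from the top camera, good to roughly 1°. The two cameras disagree by 2–3 mm on where the feeder stands. Later pictures show the notch in the same place.
- **Plate:** I pushed its far corner with closed fingers in three steps, looking after each. The last top picture puts it within 0.01 rad of the feeder's axes. The tooth's end is about 2.8 mm short of the wheel's middle plane, after correcting for the camera offset, against 2 mm nominal. The heel was at its peg when last fitted, before a final push of about 2 mm.
- **Forces and surroundings:** The force readings I took were all under about 8 N. In the last pictures the spanner, roller and nut look unmoved. I did not check the tools on the table separately, and the arm never went near them. The gripper ended well clear and was touching nothing.

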